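# Shut the brad tin and peel off a fresh gesso tray liner

## Task

Gesso is about to be poured and must not splash on the brads, so first press the open lid of the brad tin shut until it snaps. Then take a fresh liner from the steel tray: pinch the top liner by the ridge at its corner and peel it, raising that corner clear while the opposite corner still sits, so that the tray and the other liners stay where they are on the bench. Finish holding the liner still and level in the gripper beside the grey jar, between 10 and 25 cm above the bench and with the liner's middle 12 to 25 cm from the jar's, touching nothing else; do not put it down or let go.

Things in the scene. Friction and masses are not known exactly. Their poses are not given: they have to be found in the camera images.
- brad_tin: dark green hinged steel tin, 119 x 170 x 55 mm (x, y, z) when shut, about 1 kg with its brads, loose on the bench; origin at the middle of its underside; the hinge runs along its y axis at the rear (+x), the front of the lid faces its -x
- brad_tin_lid (a joint): lid angle of the brad tin (rad): 0 is shut, grows as it opens. The stiff hinge (0.08 N m) leaves the lid where it is put; at about 0.05 rad two spring catches under the front lip stop it, and about 7 N down on its front edge (more nearer the hinge) snaps it past them to 0
- tin_hinge (a point): point on the tin's hinge line, midway along it, 53 mm above the tin's underside and 57 mm behind its middle
- lid_front (a point): middle of the lid's front top edge, 110 mm from the hinge line; lid plate 2 mm thick with a 10 mm down-turned lip; its top is 2 mm above the hinge line when shut
- stack: what the top liner sits in: a pressed steel tray with three more white formed liners nested in it, 208 x 158 mm over the rim, 71 mm high, 0.74 kg, loose on the bench; origin at the middle of its underside on the bench, z up; its top liner is nested in it with the same x and y axes
- liner: top liner of the stack: white formed plastic tray, 60 g, 200 x 150 mm (x, y) over the rim, 32 mm deep, rim 15 mm wide with a 7 mm down-turned lip; origin at the middle of its underside, 41 mm above the bench when nested; x along the long side, z up. Near each corner its lip clicks over a springy bead of the liner below; peeling by the grip corner takes about 3 N, a level pull twice that
- liner_grip (a point): middle of the top of the pinch ridge on the liner's (-x, -y) corner: formed on the rim, 12 mm thick along the line from the liner's middle to that corner, 22 mm long across it, 18 mm high above the rim; 105 mm from the liner's middle in direction (-0.8, -0.6) of its axes, 50 mm above its underside. Fingers straddle it from above, one inside the tray, one outside
- liner_far (a point): the far rim corner of the liner, diagonally across from the ridge, on the rim's top, 112 mm from the middle in direction (0.8, 0.6), 32 mm above its underside
- grey_jar: round jar of grey gesso with a white cap, 88 mm diameter, 112 mm high, 0.5 kg, loose; origin at the middle of its underside. (Elsewhere: lengths of moulding lean against the left edge of the bench, beyond y = 0.47 m, up to 0.42 m high at x = 0.4 m; keep the arm clear of them)

How it is judged (in metres and radians):
On the way, in this order (a step that is already met when the one before it is completed fails the run):
1. the brad tin's lid is snapped shut (value of joint brad_tin_lid below 0.025 rad), for 0.1 s.
2. the liner's grip corner is peeled up at least 15 mm while the opposite corner is still within 6 mm of its seat (z of liner_grip in the frame of stack above 0.106 m and z of liner_far in the frame of stack below 0.079 m), for 0.05 s.
At the end, for the whole second after the job is handed in: Lid below 0.025 rad; fingers hold the liner still, level within 0.2 rad, underside 0.10 to 0.25 m up, middle 0.12 to 0.25 m from the jar's, touching no stack, tin or jar; stack flat on the bench within 50 mm of its place, tin upright within 60 mm, jar upright within 30 mm (value of joint brad_tin_lid below 0.025 rad and contact force between the fingers and liner above 1 N and height (world z) of liner between 0.1 and 0.25 m and angle between liner's own z axis and vertical below 0.2 rad and horizontal distance between liner and grey_jar between 0.12 and 0.25 m and contact force between liner and stack below 0.1 N and contact force between liner and grey_jar below 0.1 N and contact force between liner and brad_tin below 0.1 N and linear speed of liner below 0.03 m/s and height (world z) of stack below 0.004 m and angle between stack's own z axis and vertical below 0.03 rad and distance of stack from where it was at the start of the episode below 0.05 m and distance of brad_tin from where it was at the start of the episode below 0.06 m and angle between each of brad_tin, grey_jar's own z axis and vertical below 0.05 rad and distance of grey_jar from where it was at the start of the episode below 0.03 m); the arm keeps its last pose, push and grip.
It fails at once if the steel tray with the other liners is lifted or tipped off the bench (height (world z) of stack above 0.012 m or angle between stack's own z axis and vertical above 0.12 rad).
It fails at once if the gesso jar is tipped (angle between grey_jar's own z axis and vertical above 0.25 rad).
It also fails if it takes over 58 s, if anything falls off the work surface, if the arm or the gripper's body presses on something with over 40 N, if the wrist force passes 120 N, or if a joint passes its speed limit or range.

## Robot

A 6-joint arm with a two-finger parallel gripper is mounted at the origin on a cart in front of the work surface, level with it; the furniture and walls round the work are solid. World frame = base frame: x ahead of the robot, y to its left, z up, the work surface at z = 0. Lengths are in mm, angles in rad, forces in N, time in s.
With the tool pointing down it reaches from about 375 to 975 mm from the base axis. Payload 3.8 kg.
Tool frame: the origin (TCP) lies midway between the tips of the shut fingers; the grasp point (between the pads) lies 19 mm behind it; z points along the fingers, y is the line along which they close (so a half turn about z gives the same grasp; the last joint's range is limited). The gripper opens to 88 mm and grips with 3 to 60 N. Pads are 18 mm wide; open, the fingers measure 123 mm over their backs; the gripper's body (75 mm by 187 mm) begins 45 mm behind the grasp point.
Start: joints at [-1.216, 0.264, 1.604, -0, 1.274, -0.037], TCP at [257.745, -623.848, 238.706] pointing down, gripper open.
Joint ranges: [-2.63, 2.63], [-0.94, 2.18], [0.31, 2.57], [-1.31, 4.45], [0, 2.66], [-2.55, 2.55]. Speed limits (rad/s): [2.57, 2.57, 3.14, 3.14, 3.14, 3.14].

## Interface

Orientations are given as [roll, pitch, yaw] about the fixed x, y, z axes, in that order (R = Rz(yaw) Ry(pitch) Rx(roll)).
In Python, from bench import r gives the robot as it stands.
- The arm moves only by the tool send_rows, never from a script. Its argument "moves" is one flat list of numbers, 7 for each row, row after row: the shift along the tool's x, y, z normalised to -1 to 1, where 1 is 20 cm, then the turn, a rotation vector about the tool's x, y, z normalised to -1 to 1, where 1 is 45 degrees, then the opening, from 0 (shut) to 1 (fully open). In form: [tx, ty, tz, ax, ay, az, fingers, tx, ty, tz, ax, ay, az, fingers, ...]. A call has 1 to 20 rows; each row is the pose to reach, as a shift and turn from the pose commanded when the call began, along the tool's axes at that moment; what a row does not reach only later rows make up. A row lasts 1/12 s, in which the tool goes at most 41.7 mm and 7.16 degrees, less where a joint would pass 70% of its speed; a pose out of reach is approached as far as the arm can. A call with a number of a shift or a turn outside -1 to 1 is refused whole. A call with a gripper value outside its range is refused whole. The fingers move at their own pace and stop on an object; "squeeze" is the grip in N (left out, the last holds). Time passes only in rows, so rows that repeat a pose let the fingers close. It gives the time, the measured TCP pose, the force, the opening and the grip force at its end, in the units of the state.
- r.get_obs(): the state, without advancing time (a new reading comes with each control period).
- r.capture(name): name is "scene" or "top"; returns a dict with "pixels" (480x640x3 uint8, red, green, blue), "depth" (480x640 float32, mm along the optical axis (not along the pixel's ray), 0 where there is no reading), "K" (3x3 intrinsics, pixels), "dist" ([k1, k2, p1, p2, k3] as OpenCV has them; the pictures are not rectified), "rvec" (rotation vector, rad) and "tvec" (3), from world to camera coordinates, as OpenCV has them. Camera axes: x right, y down, z forward; pixel columns grow to the right and rows downward; lengths in mm; the calibration is good to about 2 mm. A picture is of the moment at which its call begins.
- r.hand_in(): hands the job in; it is judged then, once.
The state is a dict: "t": time; "joint_positions": joint angles; "dq": joint speeds; "effort": joint torques, N m; "eef_pos": TCP position; "eef_rot": TCP orientation; "force": force on the tool from outside, world axes, zero at the start; "wrist_torque": the same for the moment, N m; "finger_gap": opening from 0.0 (shut) to 1.0 (fully open); "finger_force": force on a finger pad.
Only numpy, scipy, OpenCV 4.12 (cv2) and the standard library are available. Lean on these libraries where they do the work, as an engineer would, in place of code of your own. Each camera call takes 0.05 s, during which the arm holds its last target. There are 200 camera calls.

## Working session

There is one attempt and no reset: what is moved stays moved. The work goes in short steps, Python scripts to look and compute and a tool call to move; the robot and the scene stay as the last step left them, time stands still between calls to the robot, and variables do not carry over. Pictures are saved under pics/ and viewed, at most 10 in all, crops included, and the job is handed in when it is done.

Besides the shell and the picture viewer there is one more tool, called after "Request:" as a command line: name --argument value ..., lists and objects as JSON in quotes. send_rows: Moves the arm, as the interface text tells. Scaled input: -1 to 1 covers 20 cm each way for a shift and 45 degrees each way for a turn. Its arguments: {"type":"object","properties":{"moves":{"type":"array","items":{"type":"number"}},"squeeze":{"type":"number"}},"required":["moves"]}

```bash
ls; mkdir -p pics; python3 - <<'E'
from bench import r
import cv2,numpy as np
print(r.get_obs())
for n in("scene","top"):
    c=r.capture(n); cv2.imwrite(f"pics/{n}0.png",c["pixels"][:,:,::-1]); np.savez(f"{n}0.npz",**c)
    print(n,c["K"].tolist(),c["dist"],c["rvec"],c["tvec"],(c["depth"]>0).mean())
E
```

```text
pics
{'t': 0.0, 'joint_positions': array([-1.21588685e+00,  2.64697853e-01,  1.60537825e+00, -1.11082395e-05,
        1.27367827e+00, -3.68896534e-02]), 'dq': array([-1.19285238e-03, -4.55945134e-04, -1.70899292e-03,  8.96614892e-05,
       -1.18449741e-03, -1.92746337e-04]), 'effort': array([ 8.94024161e-04, -5.02109563e+01, -3.56878424e+01,  7.26352399e-02,
        2.92090152e-02, -1.94192830e-04]), 'eef_pos': array([ 257.50503292, -623.18558366,  237.42296297]), 'eef_rot': array([-3.13943202e+00, -6.91194387e-05,  3.91802315e-01]), 'force': array([-0.62021841,  0.14523773,  0.02709319]), 'wrist_torque': array([-0.0214905 ,  0.01395367,  0.01393316]), 'finger_force': 0.0, 'finger_gap': 0.999600995505024}
scene [[434.5598207111742, 0.0, 318.2868002897633], [0.0, 434.5598207111742, 240.26264234253415], [0.0, 0.0, 1.0]] [-0.06173774  0.          0.          0.          0.        ] [ 0.77068165 -2.50524523  1.24707758] [525.87916007 213.89224893 772.01483142] 0.953134765625
top [[451.91460128005576, 0.0, 313.56239245698276], [0.0, 451.91460128005576, 242.12840740032777], [0.0, 0.0, 1.0]] [-0.06225289  0.          0.          0.          0.        ] [ 2.14160634 -2.16400254  0.18698219] [114.00750968 594.67103441 898.7109763 ] 0.995986328125
```

View pics/top0.png

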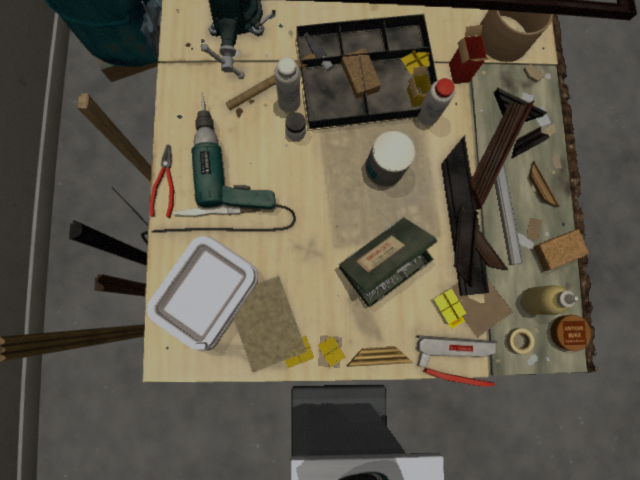

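View pics/scene0.png

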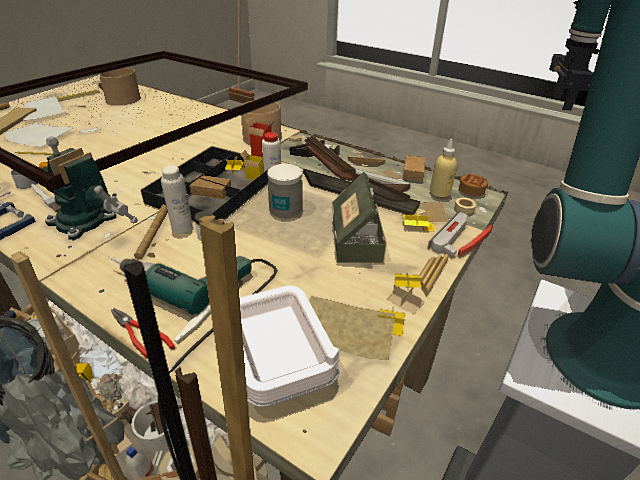

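The top view shows the tin at (387,262) with its lid open, the stack at (203,293), and the jar at (390,158). The scene view shows a notch or ridge near the stack's right corner, at about (335,360). Next I'll turn the depth into points.

```bash
cat > h.py <<'E'
import cv2,numpy as np
def pts(c):
    "world xyz (mm) for every pixel from depth"
    v,u=np.mgrid[:480,:640]
    n=cv2.undistortPoints(np.stack([u,v],-1).reshape(-1,1,2).astype(float),c["K"],c["dist"]).reshape(-1,2)
    p=np.c_[n,np.ones(len(n))]*c["depth"].reshape(-1,1)
    R=cv2.Rodrigues(c["rvec"])[0]
    return ((p-c["tvec"].ravel())@R).reshape(480,640,3)
E
python3 - <<'E'
from h import *
c=np.load("top0.npz");P=pts(c);Z=P[...,2]
print("bench z",np.median(Z[300:340,330:345]))
for (u,v) in[(387,158),(390,145),(203,293),(242,165)]:print(u,v,P[v,u].round(1))
# jar cap
m=np.zeros(Z.shape,bool);m[120:200,350:430]=1;m&=(Z>100)&(Z<125)
print("jar",cv2.minEnclosingCircle(P[m][:,:2].astype(np.float32)),np.median(Z[m]))
# liner by height
m=np.zeros(Z.shape,bool);m[225:360,135:265]=1
r=m&(Z>64)&(Z<82); q=P[r]; print("rim",cv2.minAreaRect(q[:,:2].astype(np.float32)),np.median(q[:,2]),cv2.boxPoints(cv2.minAreaRect(q[:,:2].astype(np.float32))))
r=m&(Z>83); print("ridge",r.sum(),P[r].mean(0),P[r].max(0),P[r].min(0))
d=np.load("scene0.npz");Q=pts(d)
S=Q[270:420,220:350].reshape(-1,3);S=S[(S[:,2]>83)&(S[:,2]<100)&(S[:,0]<560)&(S[:,1]<500)];print("ridge sc",len(S),S[:60].round(0).tolist())
m=np.zeros(Z.shape,bool);m[210:315,330:445]=1
g=m&(Z>15);print("tin",g.sum(),P[g].max(0),P[g].min(0))
a=np.clip(Z*2,0,255).astype(np.uint8)
x=np.hstack([cv2.resize(c["pixels"][220:360,130:270,::-1],None,fx=2.8,fy=2.8),cv2.resize(c["pixels"][205:315,330:440,::-1],(392,392))])
y=np.hstack([cv2.resize(cv2.applyColorMap(a,2)[220:360,130:270],None,fx=1.5,fy=1.5),cv2.resize(d["pixels"][270:410,210:350,::-1],(210,210)),cv2.resize(d["pixels"][165:275,320:400,::-1],(153,210)),cv2.resize(cv2.applyColorMap(a,2)[205:315,330:440],(211,210))])
cv2.imwrite("pics/crop.png",np.vstack([x[:, :784],y[:,:784]])[:600])
E
```

```text
bench z -1.1255563800262864
387 158 [755.1 -40.1 111.1]
390 145 [782.3 -47.2 111.6]
203 293 [492.4 336.1  42.1]
242 165 [779.2 265.3  -0.9]
jar ((771.5919799804688, -54.574405670166016), 43.86474609375) 110.80896215658748
rim ((492.9450988769531, 336.09228515625), (151.99212646484375, 199.8436737060547), 55.45503616333008) 72.02758111224327 [[367.54758 330.15668]
 [532.155   216.8348 ]
 [618.34265 342.0279 ]
 [453.73517 455.3498 ]]
ridge 151 [420.30923148 232.77662293 517.86526638] [453.89655226 341.5560489  975.48603616] [383.03170381 129.29688112  83.12872446]
ridge sc 121 [[391.0, 321.0, 93.0], [393.0, 323.0, 90.0], [391.0, 325.0, 93.0], [391.0, 322.0, 90.0], [389.0, 322.0, 92.0], [388.0, 320.0, 91.0], [394.0, 326.0, 90.0], [392.0, 325.0, 90.0], [391.0, 325.0, 91.0], [390.0, 324.0, 91.0], [388.0, 323.0, 91.0], [387.0, 322.0, 91.0], [386.0, 321.0, 90.0], [385.0, 320.0, 90.0], [392.0, 328.0, 91.0], [391.0, 326.0, 90.0], [389.0, 327.0, 92.0], [388.0, 326.0, 92.0], [387.0, 324.0, 90.0], [386.0, 323.0, 90.0], [385.0, 322.0, 91.0], [383.0, 323.0, 92.0], [393.0, 330.0, 91.0], [391.0, 331
[... 196 characters left out ...]
31.0, 90.0], [391.0, 331.0, 90.0], [389.0, 331.0, 92.0], [388.0, 329.0, 91.0], [386.0, 329.0, 91.0], [386.0, 327.0, 90.0], [384.0, 327.0, 91.0], [383.0, 326.0, 91.0], [382.0, 324.0, 90.0], [392.0, 334.0, 90.0], [391.0, 333.0, 90.0], [389.0, 333.0, 91.0], [388.0, 332.0, 90.0], [387.0, 331.0, 91.0], [384.0, 329.0, 91.0], [383.0, 329.0, 92.0], [382.0, 328.0, 91.0], [382.0, 324.0, 87.0], [393.0, 336.0, 89.0], [391.0, 336.0, 90.0], [390.0, 335.0, 90.0], [388.0, 334.0, 90.0], [387.0, 334.0, 92.0], [386.0, 332.0, 91.0], [384.0, 333.0, 92.0], [383.0, 331.0, 91.0], [382.0, 330.0, 91.0], [382.0, 328.0, 89.0]]
tin 4097 [643.2654227  129.29688112 975.48603616] [ 443.21137183 -170.22553441   15.00045647]
```

View pics/crop.png

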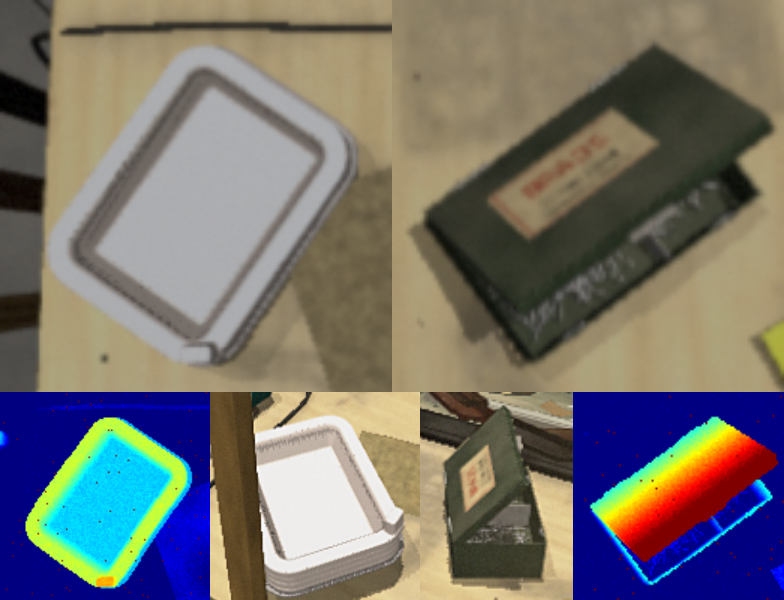

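```bash
python3 - <<'E'
from h import *
c=np.load("top0.npz");P=pts(c);Z=P[...,2]
m=np.zeros(Z.shape,np.uint8);m[205:315,330:445]=1
l=m.astype(bool)&(Z>48)&(Z<200)
n,lab,st,_=cv2.connectedComponentsWithStats(l.astype(np.uint8));k=1+st[1:,4].argmax();q=P[lab==k]
for _ in range(3):
    A=np.c_[q[:,:2],np.ones(len(q))];s=np.linalg.lstsq(A,q[:,2],rcond=None)[0];e=q[:,2]-A@s;q=q[abs(e)<6]
g=s[:2];print("slope ang",np.arctan(np.hypot(*g)),"up dir",g/np.hypot(*g),"yaw tin",np.degrees(np.arctan2(-g[1],-g[0])),len(q),e.std())
f=g/np.hypot(*g);y=np.array([f[1],-f[0]])
a=q[:,:2]@f;b=q[:,:2]@y
print("front extents",np.percentile(a,[0.5,99.5]),np.percentile(b,[0.5,99.5]),"z",np.percentile(q[:,2],[.5,99.5]))
bm=np.percentile(b,[.5,99.5]).mean()
for al in np.percentile(a,[0.5,99.5]):
    p=al*f+bm*y;print("edge mid",p,s@[*p,1])
# tin rim points 40<z<58 fore of lid
r=P[m.astype(bool)&(Z>25)&(Z<60)];print("rim f ext",np.percentile(r[:,:2]@f,[1,99]),np.percentile(r[:,:2]@y,[1,99]),cv2.minAreaRect(r[:,:2].astype(np.float32)))
E
```

```text
slope ang 0.7901741501799275 up dir [-0.82679124 -0.56250889] yaw tin 34.22948208021058 1777 2.5222073717132227
front extents [-485.38858337 -406.66915197] [-430.0085522  -261.54846865] z [ 59.13874435 137.27797505]
edge mid [595.81851302 -12.85125218] 61.52576646988348
edge mid [530.73397676 -57.13163181] 141.00073799575068
rim f ext [-488.95803756 -377.94196499] [-429.35421744 -261.88989919] ((513.3973999023438, -70.303466796875), (207.61175537109375, 170.42587280273438), 35.2293586730957)
```

Request:
send_rows --moves '[0.825,-0.71,0,0,0,0,0,0.825,-0.71,0,0,0,0,0,0.825,-0.71,0,0,0,0,0,0.825,-0.71,0,0,0,0,0,0.825,-0.71,0,0,0,0,0,0.825,-0.71,0,0,0,0,0,0.825,-0.71,0,0,0,0,0]'

```text
t: 0.68
eef_pos: [357.0, -426.9, 238.4]
eef_rot: [-3.141, -0.0, 0.396]
force: [-0.3, 0.6, 0.7]
finger_gap: 0.494
finger_force: 0.0
```

Request:
send_rows --moves '[0.825,-0.71,0,0,0,0,0,0.825,-0.71,0,0,0,0,0,0.825,-0.71,0,0,0,0,0,0.825,-0.71,0,0,0,0,0,0.825,-0.71,0,0,0,0,0,0.825,-0.71,0,0,0,0,0,0.825,-0.71,0,0,0,0,0]'

```text
t: 1.27
eef_pos: [455.3, -234.5, 238.6]
eef_rot: [3.141, 0.0, 0.395]
force: [0.0, -0.2, 0.4]
finger_gap: 0.005
finger_force: 0.0
```

Request:
send_rows --moves '[0.825,-0.71,0.34,0,0,-0.262,0,0.825,-0.71,0.34,0,0,-0.262,0,0.825,-0.71,0.34,0,0,-0.262,0,0.825,-0.71,0.34,0,0,-0.262,0,0.825,-0.71,0.34,0,0,-0.262,0,0.825,-0.71,0.34,0,0,-0.262,0,0.825,-0.71,0.34,0,0,-0.262,0,0.825,-0.71,0.34,0,0,-0.262,0]'

```text
t: 1.93
eef_pos: [552.6, -42.6, 169.8]
eef_rot: [-3.141, 0.002, 0.598]
force: [-0.4, 0.3, -0.5]
finger_gap: 0.006
finger_force: 0.0
```

Request:
send_rows --moves '[0,0,0.1,0,0,0,0,0,0,0.2,0,0,0,0,-0.025,0,0.25,0,0,0,0,-0.05,0,0.3,0,0,0,0,-0.075,0,0.35,0,0,0,0,-0.1,0,0.4,0,0,0,0,-0.12,0,0.45,0,0,0,0,-0.14,0,0.5,0,0,0,0,-0.15,0,0.53,0,0,0,0]'

```text
t: 2.68
eef_pos: [526.7, -58.3, 63.4]
eef_rot: [-3.141, 0.001, 0.597]
force: [0.1, 1.1, 0.2]
finger_gap: 0.004
finger_force: 0.3
```

```bash
python3 - <<'E'
from bench import r
import cv2
o=r.get_obs();print(o["force"],o["eef_pos"])
c=r.capture("scene")["pixels"];d=r.capture("top")["pixels"]
import numpy as np
cv2.imwrite("pics/press.png",np.hstack([cv2.resize(c[150:290,280:440,::-1],(400,350)),cv2.resize(d[200:320,330:450,::-1],(350,350))]))
E
```

```text
[0.06686803 1.14232531 0.22584114] [526.65089613 -58.2696503   63.36758812]
```

View pics/press.png

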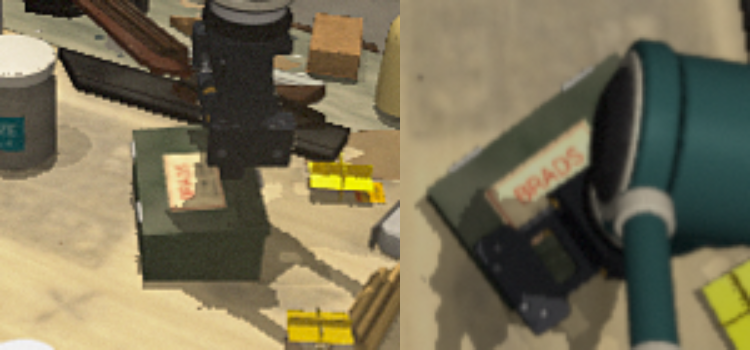

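The picture shows the lid almost shut, with the fingertips at its front, around (235,170) in the left half. I'll press further.

Request:
send_rows --moves '[0,0,0.015,0,0,0,0,0,0,0.03,0,0,0,0,0,0,0.04,0,0,0,0,0,0,0.045,0,0,0,0,0,0,0.045,0,0,0,0]'

```text
t: 3.2
eef_pos: [527.9, -57.8, 55.6]
eef_rot: [3.142, -0.0, 0.598]
force: [-0.5, -1.2, -0.2]
finger_gap: 0.009
finger_force: 0.0
```

Request:
send_rows --moves '[0,0,0.01,0,0,0,0,0,0,0.02,0,0,0,0,0,0,0.02,0,0,0,0]'

```text
t: 3.45
eef_pos: [528.2, -57.9, 54.9]
eef_rot: [-3.141, 0.0, 0.598]
force: [-8.6, 1.8, 22.7]
finger_gap: 0.006
finger_force: 11.3
```

Request:
send_rows --moves '[0,0,-0.1,0,0,0,0,0,0,-0.3,0,0,0,0.5,0,0,-0.5,0,0,0,1,0,0,-0.7,0,0,0,1,0,0,-0.8,0,0,0,1,0,0,-0.8,0,0,0,1,0,0,-0.8,0,0,0,1]'

```text
t: 4.03
eef_pos: [529.0, -58.1, 213.6]
eef_rot: [3.139, -0.003, 0.598]
force: [-0.7, 0.3, -0.1]
finger_gap: 0.432
finger_force: 0.0
```

```bash
cat > goal.py <<'E'
import numpy as np
from scipy.spatial.transform import Rotation as Ro
def rel(o,pos,rot):
    "normalised shift/turn from observed pose o to goal"
    R=Ro.from_euler("xyz",o["eef_rot"])
    return (R.inv().apply(np.array(pos)-o["eef_pos"])/200).round(3),((R.inv()*rot).as_rotvec()/(np.pi/4)).round(3)
down=lambda yaw:Ro.from_euler("xyz",[np.pi,0,yaw])
E
python3 - <<'E'
from h import *; from goal import *
from bench import r
c=r.capture("scene");P=pts(c)
d0=np.load("scene0.npz");P0=pts(d0)
Q=P[165:275,320:400].reshape(-1,3)
f=np.array([-.8268,-.5625]);y=np.array([-.5625,.8268])
a=Q[:,:2]@f;b=Q[:,:2]@y;k=(a>-490)&(a<-384)&(b>-425)&(b<-268)&(Q[:,2]>40)&(Q[:,2]<80)
s=np.linalg.lstsq(np.c_[a[k],np.ones(k.sum())],Q[k,2],rcond=None)[0];print("lid slope,z front",s[0],s@[-382,1],k.sum())
# liner via both cams: rim rect and ridge
t=np.load("top0.npz");T=pts(t)
m=T[225:360,135:265].reshape(-1,3);m=m[(m[:,2]>83)&(m[:,2]<100)]
print("ridge top",np.median(m,0),cv2.minAreaRect(m[:,:2].astype(np.float32)),len(m))
m=P0[270:420,240:350].reshape(-1,3);m=m[(m[:,2]>85)&(m[:,2]<96)&(m[:,0]<420)&(m[:,1]<360)]
print("ridge scene",np.median(m,0),cv2.minAreaRect(m[:,:2].astype(np.float32)),len(m))
o=r.get_obs();print(o["eef_pos"],o["eef_rot"],o["joint_positions"])
print(rel(o,[388,331,200],down(np.radians(92.3))))
E
```

```text
lid slope,z front 0.000643123987292844 54.45917804728536 1727
ridge top [389.03698225 329.45083107  89.6561206 ] ((388.84478759765625, 330.36016845703125), (11.790807723999023, 22.348859786987305), 0.5972809791564941) 78
ridge scene [386.66973601 332.6434243   90.55910638] ((387.0914306640625, 331.4551086425781), (12.108139991760254, 22.580717086791992), 6.296116352081299) 109
[527.59916931 -57.89336391 211.45299084] [ 3.14148727e+00 -1.51598377e-04  5.97666608e-01] [-1.56240421e-01  1.00069491e-02  1.94218343e+00  2.90299608e-05
  1.18921962e+00  8.16878498e-01]
(array([ 0.517, -2.   ,  0.057]), array([ 0.  , -0.  , -1.29]))
```

Request:
send_rows --moves '[0.26,-1,-0.05,0,0,-0.65,0.7,0.26,-1,-0.05,0,0,-0.65,0.7,0.26,-1,-0.05,0,0,-0.65,0.7,0.26,-1,-0.05,0,0,-0.65,0.7,0.26,-1,-0.05,0,0,-0.65,0.7,0.26,-1,-0.05,0,0,-0.65,0.7,0.26,-1,-0.05,0,0,-0.65,0.7,0.26,-1,-0.05,0,0,-0.65,0.7]'

```text
t: 4.75
eef_pos: [457.2, 136.2, 219.7]
eef_rot: [-3.139, 0.003, 1.109]
force: [-0.2, -0.5, -0.0]
finger_gap: 0.704
finger_force: 0.0
```

```bash
python3 - <<'E'
from goal import *
from bench import r
o=r.get_obs();print(o["eef_pos"],rel(o,[388,331,180],down(np.radians(92.3))))
E
```

```text
[457.24474967 136.21511935 219.74447241] (array([ 0.718, -0.743,  0.198]), array([-0.004,  0.003, -0.639]))
```

Request:
send_rows --moves '[0.72,-0.745,0,0,0,-0.64,0.7,0.72,-0.745,0,0,0,-0.64,0.7,0.72,-0.745,0,0,0,-0.64,0.7,0.72,-0.745,0,0,0,-0.64,0.7,0.72,-0.745,0,0,0,-0.64,0.7,0.72,-0.745,0.2,0,0,-0.64,0.7,0.72,-0.745,0.2,0,0,-0.64,0.7,0.72,-0.745,0.2,0,0,-0.64,0.7,0.72,-0.745,0.2,0,0,-0.64,0.7]'

```text
t: 5.5
eef_pos: [390.0, 330.4, 181.4]
eef_rot: [-3.14, 0.001, 1.608]
force: [-0.1, 0.1, 0.5]
finger_gap: 0.706
finger_force: 0.0
```

```bash
python3 - <<'E'
from goal import *
from bench import r
o=r.get_obs();print(o["eef_pos"],o["eef_rot"],o["joint_positions"],rel(o,[388,331,74],down(np.radians(92.3))))
E
```

```text
[389.99978496 330.35418437 181.3846019 ] [-3.14040984e+00  1.40342162e-03  1.60810956e+00] [ 6.54356198e-01 -1.36089906e-03  2.01158647e+00 -5.08104010e-04
  1.13314388e+00  6.17259541e-01] (array([ 0.004, -0.009,  0.537]), array([-0.002,  0.002, -0.004]))
```

Request:
send_rows --moves '[0.004,-0.009,0.2,0,0,-0.004,0.7,0.004,-0.009,0.35,0,0,-0.004,0.7,0.004,-0.009,0.43,0,0,-0.004,0.7,0.004,-0.009,0.48,0,0,-0.004,0.7,0.004,-0.009,0.52,0,0,-0.004,0.7,0.004,-0.009,0.525,0,0,-0.004,0.7,0.004,-0.009,0.525,0,0,-0.004,0.7]'

```text
t: 6.08
eef_pos: [388.5, 332.8, 77.7]
eef_rot: [3.14, -0.001, 1.613]
force: [0.3, -0.4, 0.6]
finger_gap: 0.697
finger_force: 0.0
```

```bash
python3 - <<'E'
from bench import r
import cv2,numpy as np
o=r.get_obs();print(o["force"],o["eef_pos"])
c=r.capture("scene")["pixels"];d=r.capture("top")["pixels"]
cv2.imwrite("pics/grasp.png",np.hstack([cv2.resize(c[250:420,210:380,::-1],(400,400)),cv2.resize(d[225:385,130:290,::-1],(400,400))]))
E
```

```text
[ 0.34356084 -0.41623529  0.63685009] [388.5097944  332.77284901  77.71094418]
```

View pics/grasp.png

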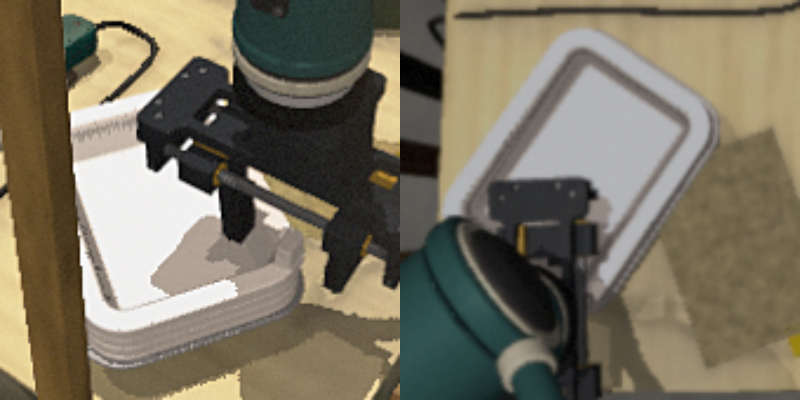

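The fingers straddle the ridge, which shows at (290,250) in the left half of the picture. Closing now.

Request:
send_rows --moves '[0,0,0.015,0,0,0,0.4,0,0,0.015,0,0,0,0.25,0,0,0.015,0,0,0,0.18,0,0,0.015,0,0,0,0.05,0,0,0.015,0,0,0,0,0,0,0.015,0,0,0,0,0,0,0.015,0,0,0,0,0,0,0.015,0,0,0,0]' --squeeze 40

```text
t: 6.85
eef_pos: [387.7, 332.9, 73.8]
eef_rot: [3.141, -0.0, 1.614]
force: [0.3, 0.5, 0.0]
finger_gap: 0.134
finger_force: 40.0
```

```bash
python3 - <<'E'
from goal import *
from bench import r
o=r.get_obs();far=np.array([604.,341,72]);u=far-o["eef_pos"];u[2]=0;u/=np.linalg.norm(u)
ax=np.cross([0,0,1],u);print(ax)
R=Ro.from_euler("xyz",o["eef_rot"])
for a in[.03,.06,.09,.12]:
    D=Ro.from_rotvec(ax*a);p=far+D.apply(o["eef_pos"]-far);print(a,p.round(1),*rel(o,p,D*R))
E
```

```text
[-0.03723189  0.99930665  0.        ]
0.03 [387.8 332.9  80.3] [ 0.     0.001 -0.032] [0.038 0.    0.   ]
0.06 [388.2 333.   86.8] [ 0.     0.003 -0.065] [0.076 0.    0.   ]
0.09 [388.7 333.   93.3] [ 0.     0.005 -0.097] [0.115 0.001 0.   ]
0.12 [389.5 333.   99.7] [ 0.     0.009 -0.129] [0.153 0.001 0.   ]
```

Request:
send_rows --moves '[0,0,-0.016,0.019,0,0,0,0,0.001,-0.032,0.038,0,0,0,0,0.002,-0.048,0.057,0,0,0,0,0.003,-0.065,0.076,0,0,0,0,0.004,-0.081,0.096,0,0,0,0,0.005,-0.097,0.115,0,0,0,0,0.005,-0.097,0.115,0,0,0,0,0.005,-0.097,0.115,0,0,0]'

```text
t: 7.52
eef_pos: [388.7, 332.7, 93.2]
eef_rot: [-3.051, -0.0, 1.613]
force: [0.4, 1.3, -1.1]
finger_gap: 0.134
finger_force: 40.2
```

```bash
python3 - <<'E'
from bench import r
from h import *
o=r.get_obs();print(o["force"],o["eef_pos"],o["eef_rot"])
C=r.capture("scene");c=C["pixels"];D=r.capture("top");d=D["pixels"];T=pts(D)
# rim heights near points along the diagonal/side corners
for n,x,y in[("far",601,341),("side-y",529,221),("side+y",457,451),("stackedge",497,336)]:
    k=(abs(T[...,0]-x)<10)&(abs(T[...,1]-y)<10)&(T[...,2]<200);print(n,np.percentile(T[k][:,2],[50,90,97]).round(1))
cv2.imwrite("pics/peel.png",np.hstack([cv2.resize(c[250:420,210:380,::-1],(400,400)),cv2.resize(d[225:385,130:290,::-1],(400,400))]))
E
```

```text
[ 0.36052802  1.27749802 -1.08973018] [388.69983614 332.70451109  93.19473056] [-3.05123499e+00 -4.65802923e-05  1.61340253e+00]
far [71.6 74.  75.1]
side-y [-0.2 56.8 74.5]Traceback (most recent call last):
  File "<stdin>", line 7, in <module>
    return _quantile_unchecked(
        a, q, axis, out, overwrite_input, method, keepdims, weights)
    return _ureduce(a,
                    func=_quantile_ureduce_func,
    ...<5 lines>...
                    overwrite_input=overwrite_input,
                    method=method)
    r = func(a, **kwargs)
    result = _quantile(arr,
                       quantiles=q,
    ...<2 lines>...
                       out=out,
                       weights=wgt)
    slices_having_nans = np.isnan(arr[-1, ...])
                                  ~~~^^^^^^^^^
IndexError: index -1 is out of bounds for axis 0 with size 0
```

```bash
python3 - <<'E'
from bench import r
from h import *
C=r.capture("scene");c=C["pixels"];D=r.capture("top");d=D["pixels"];T=pts(D)
k=T[225:300,150:250].reshape(-1,3);k=k[(abs(k[:,0]-530)<25)&(abs(k[:,1]-338)<25)&(k[:,2]<150)];print("floor",np.linalg.lstsq(np.c_[k[:,:2],np.ones(len(k))],k[:,2],rcond=None)[0],k[:,2].mean(),len(k))
cv2.imwrite("pics/peel.png",np.hstack([cv2.resize(c[250:420,210:380,::-1],(400,400)),cv2.resize(d[225:385,130:290,::-1],(400,400))]))
E
```

```text
floor [-2.22806204e-02  8.14588267e-02  3.32946517e+01] 49.04529500946412 600
```

View pics/peel.png

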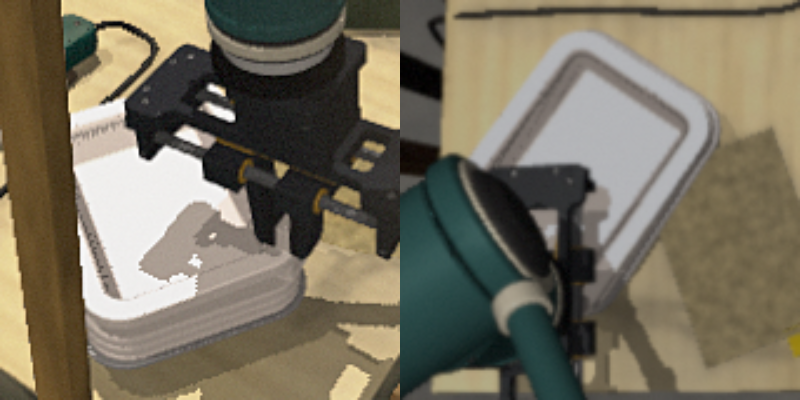

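The picture shows the liner's grip corner raised while the far corner stays seated, and the gripper still holds at (290,235). I'll peel a bit further, then lift.

Request:
send_rows --moves '[0,0.001,-0.016,0.019,0,0,0,0,0.001,-0.032,0.038,0,0,0,0,0.002,-0.048,0.057,0,0,0,0,0.003,-0.065,0.076,0,0,0,0,0.003,-0.065,0.076,0,0,0,0,0.002,-0.08,0.076,0,0,0,0,0,-0.1,0.076,0,0,0,0,-0.002,-0.12,0.076,0,0,0,0,-0.004,-0.14,0.076,0,0,0,0,-0.006,-0.165,0.076,0,0,0,0,-0.015,-0.265,0.076,0,0,0,0,-0.024,-0.365,0.076,0,0,0,0,-0.033,-0.465,0.076,0,0,0,0,-0.033,-0.465,0.076,0,0,0]'

```text
t: 8.88
eef_pos: [392.4, 334.5, 191.1]
eef_rot: [-2.998, -0.004, 1.614]
force: [0.5, 1.0, -0.1]
finger_gap: 0.133
finger_force: 40.0
```

```bash
python3 - <<'E'
from bench import r
from h import *; from goal import *
o=r.get_obs();print(o["eef_pos"],o["eef_rot"],o["force"])
C=r.capture("scene");c=C["pixels"];D=r.capture("top");d=D["pixels"]
cv2.imwrite("pics/lift.png",np.hstack([cv2.resize(c[200:420,160:380,::-1],(400,400)),cv2.resize(d[225:385,130:290,::-1],(400,400))]))
print(rel(o,[388,331,240],down(1.613)));print(rel(o,[535,110,225],down(1.613)))
E
```

```text
[392.41815861 334.50995783 191.1007589 ] [-2.99834689 -0.00440813  1.61387806] [ 0.45943255  0.96108455 -0.13405498]
(array([-0.016, -0.058, -0.239]), array([-0.182, -0.006,  0.002]))
(array([-1.151,  0.632, -0.268]), array([-0.182, -0.006,  0.002]))
```

View pics/lift.png

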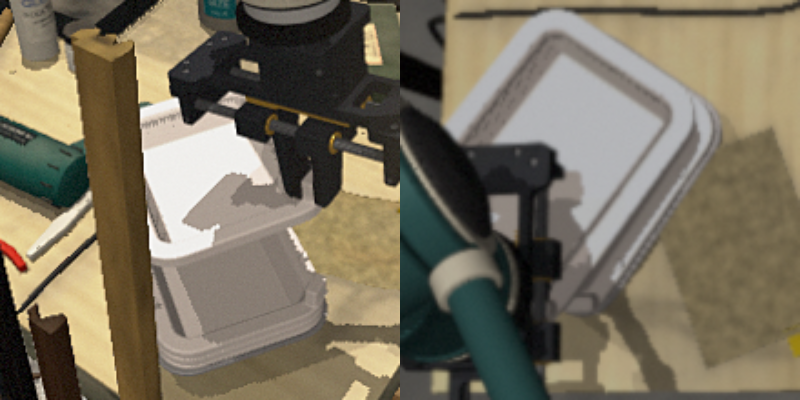

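The liner is off the stack, which shows at (245,300) and hasn't moved. Now to level it and carry it over.

Request:
send_rows --moves '[0,-0.01,-0.06,-0.045,0,0,0,0,-0.02,-0.12,-0.09,0,0,0,0,-0.035,-0.18,-0.135,0,0,0,-0.01,-0.05,-0.23,-0.182,0,0,0,-0.01,-0.05,-0.23,-0.182,-0.006,0,0]'

```text
t: 9.4
eef_pos: [386.5, 330.6, 233.9]
eef_rot: [-3.136, 0.004, 1.615]
force: [0.5, 0.2, -0.8]
finger_gap: 0.134
finger_force: 40.0
```

Request:
send_rows --moves '[-0.05,0.035,0,0,0,0,0,-0.13,0.09,0,0,0,0,0,-0.23,0.16,0,0,0,0,0,-0.33,0.23,0,0,0,0,0,-0.43,0.3,0,0,0,0,0,-0.51,0.35,0,0,0,0,0,-0.55,0.38,0,0,0,0,0,-0.55,0.38,0,0,0,0,0]'

```text
t: 10.07
eef_pos: [468.8, 221.9, 231.5]
eef_rot: [-3.132, 0.006, 1.611]
force: [0.0, 0.6, -0.5]
finger_gap: 0.134
finger_force: 40.0
```

Request:
send_rows --moves '[-0.05,0.035,0.01,0,0,0,0,-0.13,0.09,0.03,0,0,0,0,-0.23,0.16,0.05,0,0,0,0,-0.33,0.23,0.07,0,0,0,0,-0.43,0.3,0.09,0,0,0,0,-0.51,0.35,0.1,0,0,0,0,-0.55,0.38,0.1,0,0,0,0,-0.55,0.38,0.1,0,0,0,0,-0.55,0.38,0.1,0,0,0,0,-0.55,0.38,0.1,0,0,0,0]'

```text
t: 10.9
eef_pos: [548.0, 118.3, 213.2]
eef_rot: [-3.134, 0.004, 1.615]
force: [-0.1, -0.0, -0.1]
finger_gap: 0.129
finger_force: 40.0
```

```bash
python3 - <<'E'
from bench import r
from h import *
o=r.get_obs();print(o["t"],o["eef_pos"],o["eef_rot"],o["force"],o["finger_gap"],o["finger_force"])
C=r.capture("scene");c=C["pixels"];D=r.capture("top");d=D["pixels"];T=pts(D);Z=T[...,2]
hsv=cv2.cvtColor(d,cv2.COLOR_RGB2HSV)
m=(Z>165)&(Z<245)&(hsv[...,1]<40)&(hsv[...,2]>110)&(T[...,0]>540)&(T[...,0]<770)
n,lab,st,_=cv2.connectedComponentsWithStats(m.astype(np.uint8));k=1+st[1:,4].argmax();q=T[lab==k]
print("liner rect",cv2.minAreaRect(q[:,:2].astype(np.float32)),np.percentile(q[:,2],[2,50,98]))
rim=q[q[:,2]>205]; print("rim plane",np.linalg.lstsq(np.c_[rim[:,:2],np.ones(len(rim))],rim[:,2],rcond=None)[0],len(rim))
fl=q[q[:,2]<192]; print("floor plane",np.linalg.lstsq(np.c_[fl[:,:2],np.ones(len(fl))],fl[:,2],rcond=None)[0],np.median(fl,0),len(fl))
m=(Z>100)&(Z<122);m[:110]=0;m[210:]=0;m[:,:340]=0;m[:,440:]=0;print("jar",T[m].mean(0))
P=T[225:360,135:265].reshape(-1,3);P=P[(P[:,2]>55)&(P[:,2]<82)];print("stack",cv2.minAreaRect(P[:,:2].astype(np.float32)),np.median(P[:,2]))
cv2.imwrite("pics/end.png",np.hstack([cv2.resize(c,(400,300))[:,:,::-1],cv2.resize(d,(400,300))[:,:,::-1]]))
E
```

```text
10.9 [547.99195492 118.29909915 213.20602104] [-3.13396478  0.00413608  1.61500672] [-0.10038264 -0.03224148 -0.05980747] 0.12870382922612514 39.9998589232564
liner rect ((734.2678833007812, 119.47393798828125), (60.06822204589844, 135.5828857421875), 9.6624116897583) [178.69201724 208.59310992 212.40139473]
rim plane [-4.14063543e-03 -2.98723896e-03  2.13225109e+02] 858
floor plane [1.52646535e-01 1.57569954e-02 7.06378703e+01] [724.57113531 117.40844504 181.77886273] 351
jar [769.24357616 -53.17740423 110.60591329]
stack ((492.3623352050781, 335.5952453613281), (152.87071228027344, 199.64988708496094), 56.05474853515625) 62.10157530414263
```

View pics/end.png

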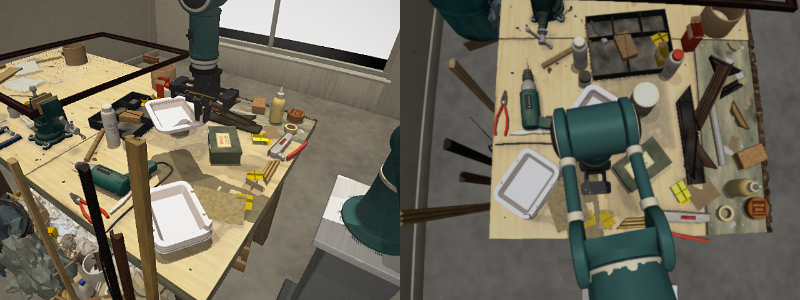

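The liner hangs level in the gripper, with its rim at about 209 mm. Its middle is about 21 cm from the jar, and the stack, tin and jar are in place.

Request:
send_rows --moves '[0,0,0,0,0,0,0,0,0,0,0,0,0,0,0,0,0,0,0,0,0,0,0,0,0,0,0,0]'

```text
t: 11.33
eef_pos: [548.4, 117.7, 213.4]
eef_rot: [-3.135, 0.005, 1.615]
force: [0.0, -0.7, -0.2]
finger_gap: 0.13
finger_force: 40.0
```

```bash
python3 -c "
from bench import r
print(r.hand_in())"
```

```text
the job is handed in; nothing more can be done
None
```

I pressed the tin lid shut, peeled the top liner off by its corner, and handed the job in at 11.3 s with the liner held level about 18 cm above the bench and 21 cm from the jar; no verdict was returned.

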